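# Roll-test the lino brayers

## Robot

A 6-joint arm with a two-finger parallel gripper is mounted at the origin on the work surface. World frame = base frame: x ahead of the robot, y to its left, z up, the work surface at z = 0. Lengths are in m, angles in degrees, forces in N, time in s.
With the tool pointing down it reaches from about 0.325 to 0.775 m from the base axis. Payload 5.5 kg.
Tool frame: the origin (TCP) lies at the centre of the arm's flange, where the gripper is bolted on; the fingertips stand 182 mm ahead of it and the grasp point (between the pads) lies 163 mm ahead of it; z points along the fingers, y is the direction in which the jaws open and shut (so a half turn about z gives the same grasp; the last joint's range is limited). The gripper opens to 88 mm and grips with 3 to 60 N. Pads are 20 mm wide; open, the fingers measure 115 mm over their backs; the gripper's body (75 mm by 178 mm) begins 61 mm behind the grasp point.
Start: joints at [67.053, 5.22, 70.514, -0, 104.267, -3.249], TCP at [0.202, 0.565, 0.405] pointing down, gripper open.
Joint ranges: [-164.24, 164.24], [-49.07, 125.15], [9.68, 141.18], [-86.29, 266.29], [3.28, 154.24], [-151.56, 151.56]. Speed limits (degrees/s): [147.25, 147.25, 172.46, 180, 180, 180].

## Interface

Orientations are given as [roll, pitch, yaw] about the fixed x, y, z axes, in that order (R = Rz(yaw) Ry(pitch) Rx(roll)).
In Python, from station import r gives the robot as it stands. The module is installed in compiled form; this text tells all that it offers. Calls block until the motion is done:
- r.reach(position, orientation): joint-space move of the TCP to a pose.
- r.servo_line(position, rotation=None, speed=0.15): straight line of the TCP; rotation=None keeps the orientation; speed is the mean speed in m/s.
- r.move_joints(angles): joint-space move.
- r.let_go() and r.grab(squeeze=None): open the fingers fully, or close them until they stop; squeeze is the grip in N (None keeps the last).
- r.wait(seconds).
- r.inverse_kinematics(position, orientation): joint angles nearest the present ones, or None.
- r.sense(): the state.
- r.snapshot(name): name is "side" or "top"; returns a dict with "frame" (384x512x3 uint8, red, green, blue), "fx", "fy", "cx", "cy" (pixels), "R" (3x3) and "t" (3): a world point X has camera coordinates R X + t. Camera axes: x right, y down, z forward; pixel columns grow to the right and rows downward; lengths in m; the calibration is good to about 2 mm. A picture is of the moment at which its call begins. There is no depth.
A pose or a line that the arm cannot do raises r.IKError and nothing moves.
- r.hand_in(): hands the job in, once; it reports no verdict.
The state is a dict: "clock": time; "joints": joint angles; "joint_vel": joint speeds; "joint_torque": joint torques, N m; "tcp_pos": TCP position; "orientation": TCP orientation; "contact_force": force on the tool from outside, world axes, zero at the start; "torque": the same for the moment, N m; "opening": finger opening in m.
Only numpy, scipy, OpenCV 4.12 (cv2) and the standard library are available. Lean on these libraries where they do the work, as an engineer would, in place of code of your own. Each camera call takes 0.05 s, during which the arm holds its last target. There are 200 camera calls.

## Task

Check the three lino brayers before the printing lesson: take each by its handle, lift the handle clear and roll it forward over the glass slab with light, even pressure, in one stroke without it leaving the glass, until its roller has made a good full turn. Leave every brayer that runs true standing on the far half of the slab; lay any brayer that rises and falls as it rolls gently in the repairs tray. Never bear down hard on the glass, and leave the block, jar and dish where they are.

Things in the scene. Friction and masses are not known exactly. Their poses are not given: they have to be found in the camera images.
- slab: Flat glass inking slab lying fixed on the table, 380 mm (its x, away from the robot) x 360 mm (its y) x 10 mm thick; origin at the centre of its underside. Bare glass: a brayer must not press on it with more than 15 N as it rolls, nor be knocked on it; 4 to 10 N (the weight of the brayer included) is the usual light rolling pressure.
- slab_top (a point): Centre of the slab's upper face, 10 mm above the table; x points to the slab's far end (190 mm off), y to its left side (180 mm off), z up.
- brayer_a: One of three outwardly alike hand brayers (lino printing rollers), about 0.18 kg, some 160 mm long; it may run true or not. Origin at the bottom, right below the roller's axle at rest; x points forward from the handle to the roller, y along the axle to the left, z up.
- brayer_a_axle (a point): Middle of the fixed axle pin of brayer a, axes as the brayer. The black rubber roller, 36 mm diameter and 62 mm wide, turns on it between the two arms of a steel wire yoke (79 mm wide, reaching 28 mm behind the axle). On a brayer that runs true the axle rides 18 mm above what it rolls on, all round; on one that does not, it rises and falls by about 2 mm either way once a turn. (Its bent pin also sits 0.06 mm farther from the grip, too little to measure.)
- brayer_a_grip (a point): Where to hold brayer a: on the middle line of its round wooden handle, 75 mm straight behind the axle, where the handle is 25 mm thick for 30 mm of its length; same axes as the brayer. The handle ends in a 36 mm bulb that lies 128 mm behind the axle, and at rest the brayer stands on roller and bulb with the handle level, this point 18 mm above the surface; the bulb must be lifted clear to roll freely.
- roller_a (a joint): Turn of the roller of brayer a on its axle, rad, growing as it rolls forward (one turn = 6.28 = 113 mm of travel); starts between -0.6 and 0.6. It turns stiffly: it skids if pressed with less than about 1.5 N. Rolled on the glass in a firm grip, the load changes by some 5 N for each mm that the hand moves up or down.
- brayer_b: One of three outwardly alike hand brayers (lino printing rollers), about 0.18 kg, some 160 mm long; it may run true or not. Origin at the bottom, right below the roller's axle at rest; x points forward from the handle to the roller, y along the axle to the left, z up.
- brayer_b_axle (a point): Middle of the fixed axle pin of brayer b, axes as the brayer. The black rubber roller, 36 mm diameter and 62 mm wide, turns on it between the two arms of a steel wire yoke (79 mm wide, reaching 28 mm behind the axle). On a brayer that runs true the axle rides 18 mm above what it rolls on, all round; on one that does not, it rises and falls by about 2 mm either way once a turn. (Its bent pin also sits 0.06 mm farther from the grip, too little to measure.)
- brayer_b_grip (a point): Where to hold brayer b: on the middle line of its round wooden handle, 75 mm straight behind the axle, where the handle is 25 mm thick for 30 mm of its length; same axes as the brayer. The handle ends in a 36 mm bulb that lies 128 mm behind the axle, and at rest the brayer stands on roller and bulb with the handle level, this point 18 mm above the surface; the bulb must be lifted clear to roll freely.
- roller_b (a joint): Turn of the roller of brayer b on its axle, rad, growing as it rolls forward (one turn = 6.28 = 113 mm of travel); starts between -0.6 and 0.6. It turns stiffly: it skids if pressed with less than about 1.5 N. Rolled on the glass in a firm grip, the load changes by some 5 N for each mm that the hand moves up or down.
- brayer_c: One of three outwardly alike hand brayers (lino printing rollers), about 0.18 kg, some 160 mm long; it may run true or not. Origin at the bottom, right below the roller's axle at rest; x points forward from the handle to the roller, y along the axle to the left, z up.
- brayer_c_axle (a point): Middle of the fixed axle pin of brayer c, axes as the brayer. The black rubber roller, 36 mm diameter and 62 mm wide, turns on it between the two arms of a steel wire yoke (79 mm wide, reaching 28 mm behind the axle). On a brayer that runs true the axle rides 18 mm above what it rolls on, all round; on one that does not, it rises and falls by about 2 mm either way once a turn. (Its bent pin also sits 0.06 mm farther from the grip, too little to measure.)
- brayer_c_grip (a point): Where to hold brayer c: on the middle line of its round wooden handle, 75 mm straight behind the axle, where the handle is 25 mm thick for 30 mm of its length; same axes as the brayer. The handle ends in a 36 mm bulb that lies 128 mm behind the axle, and at rest the brayer stands on roller and bulb with the handle level, this point 18 mm above the surface; the bulb must be lifted clear to roll freely.
- roller_c (a joint): Turn of the roller of brayer c on its axle, rad, growing as it rolls forward (one turn = 6.28 = 113 mm of travel); starts between -0.6 and 0.6. It turns stiffly: it skids if pressed with less than about 1.5 N. Rolled on the glass in a firm grip, the load changes by some 5 N for each mm that the hand moves up or down.
- tray: Shallow bare aluminium repairs tray fixed on the table at the left or right of the slab, outer 280 mm (x) x 150 mm (y) x 32 mm high, walls 4 mm, floor 4 mm; origin at the centre of its underside, x pointing like the slab's x, away from the robot.
- lino: Wooden printing block, 200 x 130 x 18 mm, loose on the table on the other side of the slab; origin at the centre of its underside. Not part of the job.
- inkjar: Ink jar, 60 mm diameter, 75 mm high, loose, standing by a far corner of the slab; origin under its middle. Not part of the job.
- dish: Clear plastic dish, 90 mm diameter, 18 mm high, loose, by the other far corner of the slab; origin under its middle. Not part of the job.
Mind the look-alikes: they are no part of the job. What is shaped like the brayer_b but turquoise is not meant.

How it is judged (in metres and radians):
On the way, in this order (a step that is already met when the one before it is completed fails the run):
1. one brayer has been rolled forward over the slab, pressed lightly, for a full turn of its roller (((value of joint roller_a above 5.4 rad and contact force between brayer_a and slab above 2 N and contact force between the fingers and brayer_a above 2 N) or (value of joint roller_b above 5.4 rad and contact force between brayer_b and slab above 2 N and contact force between the fingers and brayer_b above 2 N) or (value of joint roller_c above 5.4 rad and contact force between brayer_c and slab above 2 N and contact force between the fingers and brayer_c above 2 N))), for 0.1 s.
2. a second brayer has been rolled likewise ((((value of joint roller_a above 5.4 rad and contact force between brayer_a and slab above 2 N and contact force between the fingers and brayer_a above 2 N) and value of joint any of roller_b, roller_c above 5.4 rad) or ((value of joint roller_b above 5.4 rad and contact force between brayer_b and slab above 2 N and contact force between the fingers and brayer_b above 2 N) and value of joint any of roller_a, roller_c above 5.4 rad) or ((value of joint roller_c above 5.4 rad and contact force between brayer_c and slab above 2 N and contact force between the fingers and brayer_c above 2 N) and value of joint any of roller_a, roller_b above 5.4 rad))), for 0.1 s.
3. the third brayer has been rolled likewise ((((value of joint roller_a above 5.4 rad and contact force between brayer_a and slab above 2 N and contact force between the fingers and brayer_a above 2 N) and value of joint each of roller_b, roller_c above 5.4 rad) or ((value of joint roller_b above 5.4 rad and contact force between brayer_b and slab above 2 N and contact force between the fingers and brayer_b above 2 N) and value of joint each of roller_a, roller_c above 5.4 rad) or ((value of joint roller_c above 5.4 rad and contact force between brayer_c and slab above 2 N and contact force between the fingers and brayer_c above 2 N) and value of joint each of roller_a, roller_b above 5.4 rad))), for 0.1 s.
At the end, for the whole second after the job is handed in: Each true brayer stands released, upright and at rest on the slab, its axle past the slab's middle, on the far half; the one that rises and falls lies released and at rest on the floor of the tray, axle and grip inside its walls, under 45 mm above its underside (((not (distance between brayer_a_axle and brayer_a_grip above 0.07503 m) and x of brayer_a_axle in the frame of slab_top between 0 and 0.188 m and y of brayer_a_axle in the frame of slab_top between -0.175 and 0.175 m and z of brayer_a_axle in the frame of slab_top between 0.01 and 0.026 m and angle between brayer_a_axle's own z axis and vertical below 0.2 rad and linear speed of brayer_a below 0.02 m/s and angular speed of brayer_a below 0.2 rad/s and contact force between the fingers and brayer_a below 0.05 N) or (distance between brayer_a_axle and brayer_a_grip above 0.07503 m and linear speed of brayer_a below 0.02 m/s and angular speed of brayer_a below 0.2 rad/s and contact force between the fingers and brayer_a below 0.05 N and x of brayer_a_axle in the frame of tray between -0.135 and 0.135 m and y of brayer_a_axle in the frame of tray between -0.07 and 0.07 m and z of brayer_a_axle in the frame of tray between 0.008 and 0.045 m and x of brayer_a_grip in the frame of tray between -0.135 and 0.135 m and y of brayer_a_grip in the frame of tray between -0.07 and 0.07 m and z of brayer_a_grip in the frame of tray between 0.008 and 0.045 m)) and ((not (distance between brayer_b_axle and brayer_b_grip above 0.07503 m) and x of brayer_b_axle in the frame of slab_top between 0 and 0.188 m and y of brayer_b_axle in the frame of slab_top between -0.175 and 0.175 m and z of brayer_b_axle in the frame of slab_top between 0.01 and 0.026 m and angle between brayer_b_axle's own z axis and vertical below 0.2 rad and linear speed of brayer_b below 0.02 m/s and angular speed of brayer_b below 0.2 rad/s and contact force between the fingers and brayer_b below 0.05 N) or (distance between brayer_b_axle and brayer_b_grip above 0.07503 m and linear speed of brayer_b below 0.02 m/s and angular speed of brayer_b below 0.2 rad/s and contact force between the fingers and brayer_b below 0.05 N and x of brayer_b_axle in the frame of tray between -0.135 and 0.135 m and y of brayer_b_axle in the frame of tray between -0.07 and 0.07 m and z of brayer_b_axle in the frame of tray between 0.008 and 0.045 m and x of brayer_b_grip in the frame of tray between -0.135 and 0.135 m and y of brayer_b_grip in the frame of tray between -0.07 and 0.07 m and z of brayer_b_grip in the frame of tray between 0.008 and 0.045 m)) and ((not (distance between brayer_c_axle and brayer_c_grip above 0.07503 m) and x of brayer_c_axle in the frame of slab_top between 0 and 0.188 m and y of brayer_c_axle in the frame of slab_top between -0.175 and 0.175 m and z of brayer_c_axle in the frame of slab_top between 0.01 and 0.026 m and angle between brayer_c_axle's own z axis and vertical below 0.2 rad and linear speed of brayer_c below 0.02 m/s and angular speed of brayer_c below 0.2 rad/s and contact force between the fingers and brayer_c below 0.05 N) or (distance between brayer_c_axle and brayer_c_grip above 0.07503 m and linear speed of brayer_c below 0.02 m/s and angular speed of brayer_c below 0.2 rad/s and contact force between the fingers and brayer_c below 0.05 N and x of brayer_c_axle in the frame of tray between -0.135 and 0.135 m and y of brayer_c_axle in the frame of tray between -0.07 and 0.07 m and z of brayer_c_axle in the frame of tray between 0.008 and 0.045 m and x of brayer_c_grip in the frame of tray between -0.135 and 0.135 m and y of brayer_c_grip in the frame of tray between -0.07 and 0.07 m and z of brayer_c_grip in the frame of tray between 0.008 and 0.045 m))); the robot touches nothing.
It fails at once if a brayer leaves the slab part-way through its first turn ((value of joint roller_a between 1 and 5.2 rad and contact force between brayer_a and slab below 0.2 N) or (value of joint roller_b between 1 and 5.2 rad and contact force between brayer_b and slab below 0.2 N) or (value of joint roller_c between 1 and 5.2 rad and contact force between brayer_c and slab below 0.2 N)).
It fails at once if a brayer is pressed on the slab with more than 15 N while it makes its first turn ((value of joint roller_a between 1 and 5.2 rad and contact force between brayer_a and slab above 15 N) or (value of joint roller_b between 1 and 5.2 rad and contact force between brayer_b and slab above 15 N) or (value of joint roller_c between 1 and 5.2 rad and contact force between brayer_c and slab above 15 N)).
It fails at once if a brayer or the gripper is knocked on the slab with more than 60 N (contact force between any of brayer_a, brayer_b, brayer_c, the fingers, the arm and slab above 60 N).
It fails at once if a brayer is dropped or thrown into the tray (reaches its floor faster than 0.4 m/s) ((x of brayer_a_axle in the frame of tray between -0.135 and 0.135 m and y of brayer_a_axle in the frame of tray between -0.07 and 0.07 m and z of brayer_a_axle in the frame of tray below 0.032 m and linear speed of brayer_a above 0.4 m/s) or (x of brayer_b_axle in the frame of tray between -0.135 and 0.135 m and y of brayer_b_axle in the frame of tray between -0.07 and 0.07 m and z of brayer_b_axle in the frame of tray below 0.032 m and linear speed of brayer_b above 0.4 m/s) or (x of brayer_c_axle in the frame of tray between -0.135 and 0.135 m and y of brayer_c_axle in the frame of tray between -0.07 and 0.07 m and z of brayer_c_axle in the frame of tray below 0.032 m and linear speed of brayer_c above 0.4 m/s)).
It fails at once if the printing block, ink jar or dish is moved by more than 20 mm (distance of any of lino, inkjar, dish from where it was at the start of the episode above 0.02 m).
It also fails if it takes over 72 s, if anything falls off the work surface, if the arm or the gripper's body presses on something with over 40 N, if the wrist force passes 120 N, or if a joint passes its speed limit or range.

## Working session

There is one attempt and no reset: what is moved stays moved. The work goes in short steps, each a Python script; the robot and the scene stay as the last script left them, time stands still between calls to the robot, and variables do not carry over. Pictures are saved under pics/ and viewed, about 8 in all and at most 12, crops included, and the job is handed in when it is done.

```bash
mkdir -p pics; python3 - <<'E'
from station import r
import cv2, numpy as np, pickle
for n in("top","side"):
    s=r.snapshot(n); pickle.dump(s,open(f"{n}0.pkl","wb"))
    cv2.imwrite(f"pics/{n}0.png",cv2.resize(s["frame"][:,:,::-1],(800,600),interpolation=cv2.INTER_CUBIC))
    print(n,s["fx"],s["cx"],s["cy"],np.round(s["R"],3).tolist(),s["t"], -np.array(s["R"]).T@s["t"])
print(r.sense())
E
```

```text
top 402.283068835481 250.45748252374904 198.59936640343403 [[-0.021, -0.999, -0.028], [-0.997, 0.023, -0.075], [0.075, 0.026, -0.997]] [0.04307385 0.5187761  1.06234122] [0.43805727 0.00341873 1.09892995]
side 444.58081229519604 255.02956426267426 191.81075220462628 [[0.955, -0.296, -0.0], [-0.152, -0.492, -0.857], [0.254, 0.819, -0.515]] [-0.52176896  0.13866382  0.88607085] [ 0.29456197 -0.81199661  0.57487983]
{'clock': 0.1, 'joints': array([ 6.70549252e+01,  5.25940853e+00,  7.05748407e+01, -1.19298487e-03,
        1.04264880e+02, -3.24716876e+00]), 'joint_vel': array([ 0.04678994,  0.05439211, -0.27206711,  0.07863309, -0.03076433,
        0.06657181]), 'joint_torque': array([ 1.49829477e-03, -4.47858596e+01, -4.07568169e+01,  6.98718661e-02,
        2.84860568e-02, -1.05913218e-04]), 'tcp_pos': array([0.20224994, 0.56494851, 0.40361462]), 'orientation': array([-1.79900965e+02, -4.46015993e-03,  1.60301797e+02]), 'contact_force': array([-0.33030316, -0.46590293,  0.67008099]), 'torque': array([-0.00761985, -0.01742105,  0.02776737]), 'opening': 0.08813070476202965}
```

View pics/top0.png

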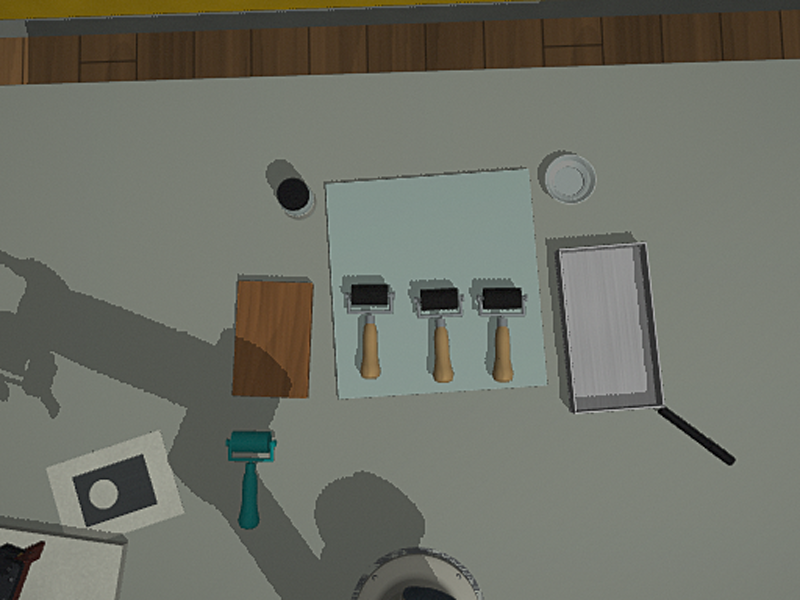

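View pics/side0.png

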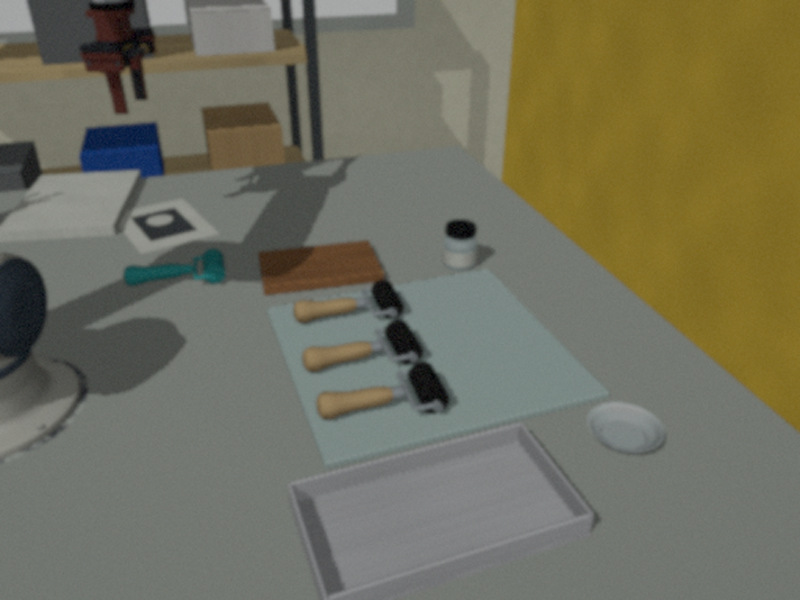

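Top view (800x600 picture): the wooden-handled brayers stand on the slab with rollers at (370,295), (439,299) and (502,298). The turquoise look-alike is off the slab at (250,480), so it is not meant. The tray is at (610,328), the block at (272,338), the jar at (293,195) and the dish at (568,178). Next I locate them and confirm with one enlarged overlay crop.

```bash
cat > vis.py <<'E'
import numpy as np, cv2
def ray(s,uv,z):
    uv=np.atleast_2d(uv).astype(float); R=np.array(s["R"]); c=-R.T@s["t"]
    d=np.c_[(uv[:,0]-s["cx"])/s["fx"],(uv[:,1]-s["cy"])/s["fy"],np.ones(len(uv))]@R
    return c+d*((z-c[2])/d[:,2])[:,None]
def proj(s,X):
    X=np.atleast_2d(X)@np.array(s["R"]).T+s["t"]; return np.c_[s["fx"]*X[:,0]/X[:,2]+s["cx"],s["fy"]*X[:,1]/X[:,2]+s["cy"]]
def blobs(m,amin):
    m=cv2.morphologyEx(m.astype(np.uint8),cv2.MORPH_OPEN,np.ones((2,2)))
    n,l,st,c=cv2.connectedComponentsWithStats(m)
    return [(l==i,c[i],st[i]) for i in range(1,n) if st[i][4]>amin]
def slab_pose(s):
    h=cv2.cvtColor(s["frame"],cv2.COLOR_RGB2HSV).astype(int); f=s["frame"].astype(int)
    m=(f[:,:,1]-f[:,:,0]>14)&(f[:,:,1]>120)
    b=max(blobs(m,500),key=lambda b:b[2][4])
    pts=np.argwhere(b[0])[:,::-1]; P=ray(s,pts,0.010)[:,:2]
    (c,wh,a)=cv2.minAreaRect(P.astype(np.float32)*1000); return np.array(c)/1000,wh,a
def brayers(s,z=0.028,amin=100):
    "list of (roller xy, handle xy, bulb-end, yaw deg) from left to right"
    h=cv2.cvtColor(s["frame"],cv2.COLOR_RGB2HSV).astype(int)
    H=(abs(h[:,:,0]-15)<8)&(h[:,:,1]>85)&(h[:,:,2]>110)
    K=(h[:,:,2]<45)
    hs=blobs(H,amin); ks=blobs(K,amin); out=[]
    for m,c,st in hs:
        P=ray(s,np.argwhere(m)[:,::-1],z)[:,:2]
        hc=P.mean(0); 
        best=None
        for mk,ck,sk in ks:
            kc=ray(s,ck,z+0.012)[0,:2]; d=np.linalg.norm(kc-hc)
            if .06<d<.13 and (best is None or d<best[0]): best=(d,kc,mk)
        if best is None: continue
        x,y,x0,y0=cv2.fitLine((P*1000).astype(np.float32),cv2.DIST_L2,0,.01,.01).ravel()
        v=np.array([x,y])*np.sign((best[1]-hc)@[x,y])
        t=(P-hc)@v
        out.append(dict(roller=best[1],hc=hc,v=v,yaw=np.degrees(np.arctan2(v[1],v[0])),ext=(t.min(),t.max()),px=(c,),
          yaw2=np.degrees(np.arctan2(*(best[1]-hc)[::-1])),bulb=hc+v*t.min()))
    return sorted(out,key=lambda o:-o["hc"][1])
E
python3 - <<'E'
import pickle,numpy as np,cv2; from vis import *
np.set_printoptions(precision=4,suppress=True)
s=pickle.load(open("top0.pkl","rb")); im=s["frame"]
print("slab",slab_pose(s))
for u,v,z in [(325,182,.01),(529,168,.01),(546,385,.01),(338,399,.01),(559,248,.032),(645,243,.032),(662,405,.032),(575,411,.032),(293,193,.075),(568,178,.018),(235,280,.018),(312,283,.018)]:
    print((u,v),ray(s,(u*.64-.18,v*.64-.18),z)[0,:2])
big=cv2.resize(im[:,:,::-1],None,fx=4,fy=4,interpolation=cv2.INTER_CUBIC)
for b in brayers(s):
    g=b["bulb"]+b["v"]*0; ax=b["roller"]; gr=ax-.075*(ax-b["hc"])/np.linalg.norm(ax-b["hc"])
    print({k:b[k] for k in("roller","hc","bulb","yaw","yaw2","ext")},"grip",gr)
    for p,c in((ax,(0,0,255)),(gr,(255,0,0)),(b["bulb"],(0,255,0))):
        u=proj(s,[*p,.028])[0]; cv2.circle(big,tuple(int(x) for x in (u+.5)*4),4,c,-1)
cv2.imwrite("pics/crop0.png",big[660:1020,800:1420])
E
```

```text
slab (array([ 0.565 , -0.0456]), (377.5316162109375, 357.64129638671875), 2.682199478149414)
(325, 182) [0.7513 0.1454]
(529, 168) [ 0.7661 -0.2144]
(546, 385) [ 0.3867 -0.2294]
(338, 399) [0.3696 0.1277]
(559, 248) [ 0.6191 -0.2557]
(645, 243) [ 0.624  -0.4009]
(662, 405) [ 0.351  -0.4152]
(575, 411) [ 0.3437 -0.2711]
(293, 193) [0.7154 0.1906]
(568, 178) [ 0.744  -0.2796]
(235, 280) [0.5794 0.304 ]
(312, 283) [0.5709 0.1693]
{'roller': array([0.5444, 0.0665]), 'hc': array([0.4447, 0.0653]), 'bulb': array([0.4042, 0.0653]), 'yaw': np.float64(0.04952554696642676), 'yaw2': np.float64(0.6513743547723614), 'ext': (np.float64(-0.04049944914431292), np.float64(0.049954379420943856))} grip [0.4694 0.0656]
{'roller': array([ 0.5337, -0.0516]), 'hc': array([ 0.4345, -0.0577]), 'bulb': array([ 0.394 , -0.0592]), 'yaw': np.float64(2.009855290436901), 'yaw2': np.float64(3.516753134682491), 'ext': (np.float64(-0.04056049201414236), np.float64(0.04971725897707457))} grip [ 0.4588 -0.0562]
{'roller': array([ 0.5323, -0.157 ]), 'hc': array([ 0.4341, -0.1602]), 'bulb': array([ 0.392 , -0.1598]), 'yaw': np.float64(-0.5910183873751316), 'yaw2': np.float64(1.8443666322349457), 'ext': (np.float64(-0.04205735230958791), np.float64(0.050249995216967054))} grip [ 0.4573 -0.1595]
```

View pics/crop0.png

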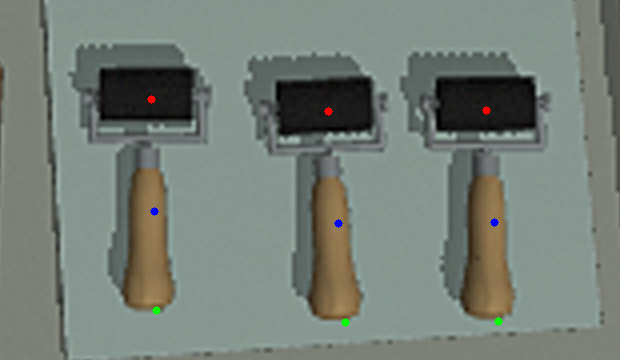

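The overlay confirms the three wooden-handled brayers. The dots sit about 1 px low and to the right, because opening with an even kernel shifts the mask. I'll use a 3x3 kernel, then pick the left brayer, tilt it and zero the force.

```bash
sed -i 's/np.ones((2,2))/np.ones((3,3))/' vis.py
cat > arm.py <<'E'
import numpy as np, json, pickle
from scipy.spatial.transform import Rotation as Ro
from station import r
ST=0.010
class H:
    """hand pose described by the axle point, yaw (deg), tilt (deg, handle up); grip offset fixed"""
    def __init__(s,axle,yaw,hz): s.ax=np.array(axle,float); s.yaw=yaw; s.tilt=0.; s.off=np.array([-.075,0,hz])
    def pose(s,ax=None,tilt=None):
        ax=s.ax if ax is None else ax; t=s.tilt if tilt is None else tilt
        B=Ro.from_euler('z',s.yaw,degrees=True)*Ro.from_euler('y',t,degrees=True)
        return (ax+B.apply(s.off)).tolist(),(B*Ro.from_euler('xyz',[180,0,180],degrees=True)).as_euler('xyz',degrees=True).tolist()
    def go(s,ax=None,tilt=None,speed=.05):
        if ax is not None: s.ax=np.array(ax,float)
        if tilt is not None: s.tilt=tilt
        p,o=s.pose(); r.servo_line(p,o,speed)
    def fwd(s): return np.array([np.cos(np.radians(s.yaw)),np.sin(np.radians(s.yaw)),0])
def fz(n=3):
    v=[]
    for _ in range(n): v.append(r.sense()["contact_force"]); r.wait(.02)
    return np.mean(v,0)[2]
def pick(b):
    yaw=(b["yaw"]+b["yaw2"])/2
    h=H([*b["roller"],ST+.018],yaw,.182+.004-.018)   # fingertips 4 mm over the glass
    p,o=h.pose(h.ax+[0,0,.07]); r.reach(p,o)
    h.go(speed=.12); r.grab(60)
    h.go(tilt=8,speed=.06); h.go(h.ax+[0,0,.006],speed=.03); r.wait(.15)
    h.zero=fz(5); return h
def save(h): pickle.dump(h.__dict__,open("h.pkl","wb"))
def load():
    h=H([0,0,0],0,0); h.__dict__.update(pickle.load(open("h.pkl","rb"))); return h
E
python3 - <<'E'
from arm import *; from vis import *
np.set_printoptions(precision=4,suppress=True)
s=pickle.load(open("top0.pkl","rb")); B=brayers(s,amin=60); pickle.dump(B,open("B.pkl","wb"))
for b in B: print(b["roller"],b["hc"],b["yaw"],b["yaw2"])
print(slab_pose(s))
h=pick(B[0]); save(h); st=r.sense(); print(st["clock"],st["opening"],h.zero,st["contact_force"],st["torque"],st["tcp_pos"],h.pose())
for n in("top","side"):
    s=r.snapshot(n); f=s["frame"][:,:,::-1]
    cv2.imwrite(f"pics/{n}1.png",cv2.resize(f[150:320,130:350],None,fx=3,fy=3))
E
```

```text
[0.5471 0.0691] [0.4474 0.0679] 0.039362850286195274 0.6862212457255544
[ 0.5363 -0.049 ] [ 0.4372 -0.0552] 2.0207017602204753 3.584674121074301
[ 0.535  -0.1545] [ 0.4368 -0.1577] -0.5800563147156891 1.8380670409186926
(array([ 0.568, -0.043]), (377.1429443359375, 357.755859375), 2.678647518157959)
5.1 0.02323781025587447 -1.6716475270073978 [-0.9022 -0.0529 -2.3065] [0.0354 0.021  0.0166] [0.4961 0.0687 0.2107] ([0.49619893514700286, 0.06874965402345407, 0.21080301812058877], [179.99999999999997, -7.999999999999998, -179.63720795199413])
```

View pics/side1.png

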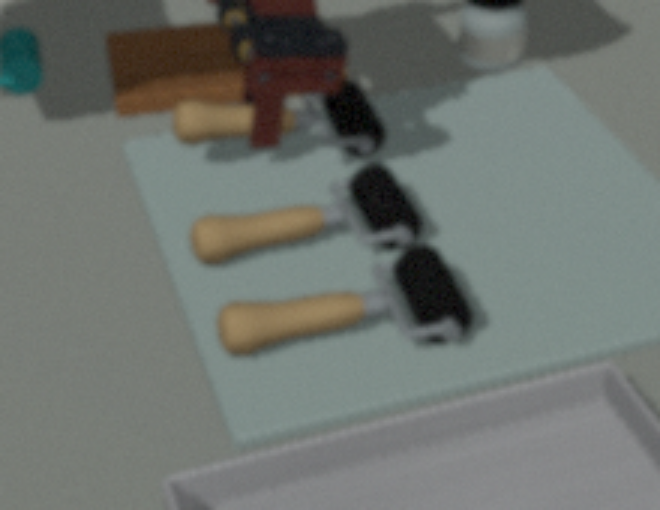

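The side view shows the left brayer in the fingers (crop ~(265,110)) with its bulb lifted. The free-air force is -1.7 N, about the brayer's weight. Next I lower it to a light load and roll it under force control.

```bash
cat >> arm.py <<'E'
def roll(h,L=.128,target=6.5,step=.0025):
    log=[]; t0=r.sense()["clock"]
    h.go(h.ax-[0,0,.0045],speed=.03)
    for _ in range(40):                       # lower to the light load
        f=fz(2)-h.zero
        if f>target-.8: break
        h.go(h.ax-[0,0,min(.0005,(target-f)/8e3+5e-5)],speed=.02)
    else: print("no contact"); return log
    print("contact: load %.1f dz %.4f t %.1f"%(f,h.ax[2],r.sense()["clock"]-t0))
    d=0; a0=h.ax.copy(); ff=f; I=0
    while d<L-1e-6:
        e=ff-target; I=np.clip(I+.12e-3*e*.5,-.0004,.0004)
        dz=np.clip(.07e-3*e+I,-.0007,.0007)
        d+=step; ax=a0+h.fwd()*d; ax[2]=h.ax[2]+dz; h.go(ax,speed=.04)
        s=r.sense(); f=s["contact_force"][2]-h.zero; ff=.3*ff+.7*f
        log.append((d*1e3,h.ax[2]*1e3,f,s["clock"],s["tcp_pos"][2]*1e3,s["contact_force"][0],s["opening"]*1e3))
        if f>13: h.go(h.ax+[0,0,(f-8)/6e3],speed=.03)
    return log
def report(log):
    A=np.array(log); print("n",len(A),"time",A[-1,3]-A[0,3],"load",A[:,2].min(),A[:,2].max(),A[:,2].mean(),"clock",A[-1,3])
    zc=A[:,4]-(A[:,2]-A[:,2].mean())*-0.2   # height with the load variation (5 N/mm) taken out
    k=2*np.pi/113.1; M=np.c_[np.ones(len(A)),A[:,0],np.sin(k*A[:,0]),np.cos(k*A[:,0])]
    c=np.linalg.lstsq(M,zc,rcond=None)[0]; print("amplitude mm %.2f slope %.4f"%(np.hypot(c[2],c[3]),c[1]), "z span",np.ptp(A[:,4]))
    print(np.round(A[::4,[0,1,4,2,5,6]],2))
E
python3 - <<'E'
from arm import *
np.set_printoptions(precision=4,suppress=True)
h=load(); L=roll(h); save(h); pickle.dump(L,open("log0.pkl","wb")); L and report(L)
E
```

```text
contact: load 5.8 dz 0.0248 t 3.5
n 52 time 12.749999999999998 load 5.1231567118664625 8.697305331417793 6.5793846985019835 clock 21.65
amplitude mm 1.48 slope -0.0558 z span 7.377263745447209
[[  2.5   24.69 201.62   5.82  -0.04  23.71]
 [ 12.5   24.14 201.09   6.76  -0.02  23.62]
 [ 22.5   24.12 201.06   6.31   0.34  23.53]
 [ 32.5   24.29 201.22   6.6    0.39  23.63]
 [ 42.5   24.42 201.27   7.12   1.18  23.46]
 [ 52.5   24.27 201.02   5.87   1.57  23.65]
 [ 62.5   23.38 200.19   6.01   1.07  23.55]
 [ 72.5   21.98 198.8    5.42  -0.21  23.69]
 [ 82.5   20.24 197.09   7.45   0.77  23.44]
 [ 92.5   19.02 195.82   6.92   0.12  23.55]
 [102.5   18.21 194.94   6.57  -0.24  23.48]
 [112.5   17.46 194.24   6.78  -0.78  23.79]
 [122.5   17.83 194.66   7.15  -0.38  24.14]]
```

```bash
python3 - <<'E'
import pickle,numpy as np
A=np.array(pickle.load(open("log0.pkl","rb"))); k=2*np.pi/113.1
for hi in(85,100,128):
    a=A[(A[:,0]<hi)]; d=a[:,0]; z=a[:,4]+.2*(a[:,2]-6.5)
    for nm,M in(("lin",[d]),("quad",[d,d**2]),("lin+sin",[d,np.sin(k*d),np.cos(k*d)])):
        M=np.c_[np.ones(len(d)),np.array(M).T]; c,*_=np.linalg.lstsq(M,z,rcond=None); print(hi,nm,"rms",np.std(z-M@c).round(3),c.round(3))
E
```

```text
85 lin rms 0.69 [ 2.02224e+02 -4.20000e-02]
85 quad rms 0.287 [ 2.00687e+02  6.30000e-02 -1.00000e-03]
85 lin+sin rms 0.095 [ 2.03372e+02 -7.80000e-02  1.70000e-02 -1.65500e+00]
100 lin rms 0.918 [ 2.02814e+02 -6.10000e-02]
100 quad rms 0.277 [ 2.007e+02  6.300e-02 -1.000e-03]
100 lin+sin rms 0.113 [ 2.03016e+02 -6.90000e-02  1.79000e-01 -1.45100e+00]
128 lin rms 0.926 [ 2.03098e+02 -6.90000e-02]
128 quad rms 0.764 [ 2.01857e+02 -1.30000e-02 -0.00000e+00]
128 lin+sin rms 0.223 [ 2.0238e+02 -5.7000e-02  6.3900e-01 -1.3090e+00]
```

Linear drift plus a sine fits to 0.1 mm, with an amplitude of about 1.6 mm. The drift is slow creep of the handle in the pads. So this brayer rises and falls, and it goes in the tray. I'll roll the others in fewer, longer segments to save time and limit creep.

```bash
cat >> arm.py <<'E'
def lower(h,zc,thr=1.5,step=.0007):
    "from just above zc down to touch"
    h.go([h.ax[0],h.ax[1],zc+.003],speed=.1); r.wait(.1); z0=fz(3)
    for i in range(14):
        if fz(2)-z0>thr: break
        h.go(h.ax-[0,0,step],speed=.02)
    print("touch at",h.ax[2],"expected",zc,"df",fz(2)-z0)
def leave(h,up=.08):
    r.let_go(); h.go(h.ax+[0,0,up],speed=.2)
E
python3 - <<'E'
from arm import *; import cv2
h=load(); z=h.ax[2]
h.go(h.ax+[0,0,.07],speed=.15); print(r.sense()["clock"])
h.yaw=3.; h.ax=np.array([.548,-.332,z+.065]); p,o=h.pose(); r.reach(p,o); print(r.sense()["clock"])
lower(h,z-.006); leave(h); print(r.sense()["clock"])
s=r.snapshot("side"); cv2.imwrite("pics/side2.png",cv2.resize(s["frame"][150:384,150:420,::-1],None,fx=2.5,fy=2.5))
E
```

```text
22.2667
23.8333
touch at 0.014341589465718261 expected 0.012741589465718258 df 3.0152534446998525
27.0833
```

View pics/side2.png

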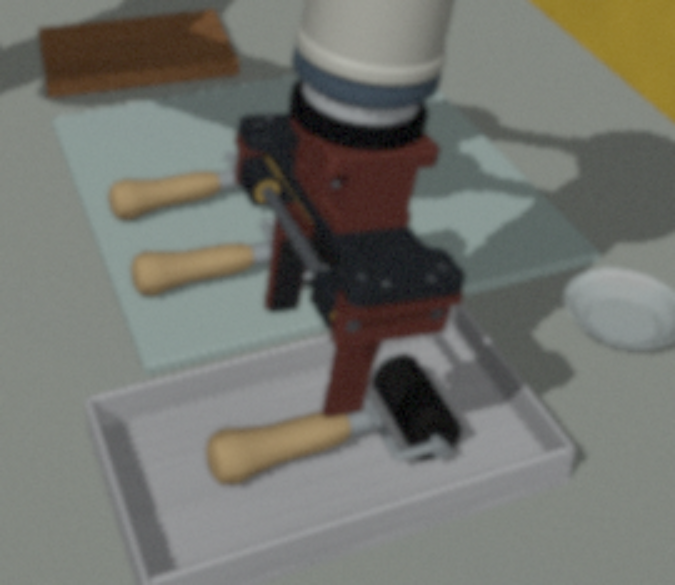

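The side view shows the first brayer lying level inside the tray, roller at ~(420,405) and handle at ~(280,445), well clear of the walls. Now the middle brayer.

```bash
python3 - <<'E'
t=open("arm.py").read()
t=t.replace("h.go(h.ax-[0,0,min(.0005,(target-f)/8e3+5e-5)],speed=.02)","h.go(h.ax-[0,0,min(.0009,(target-f)/7e3+5e-5)],speed=.03)")
t=t.replace("L=.128,target=6.5,step=.0025","L=.125,target=6,step=.005").replace("speed=.04)\n        s=","speed=.06)\n        s=")
t=t.replace("dz=np.clip(.07e-3*e+I,-.0007,.0007)","dz=np.clip(.10e-3*e+I,-.001,.001)").replace("A[::4,","A[::2,")
t=t.replace("tilt=8,","tilt=10,")
t+='''
def settle(h):
    A=np.array([h.ax[0],h.ax[1],ST+.018]); rem=h.tilt-np.degrees((A[2]-h.ax[2])/.075); print("remaining tilt",rem)
    if rem>0:
        B=Ro.from_euler('z',h.yaw,degrees=True); q=B*Ro.from_euler('y',-rem,degrees=True)*B.inv()
        h.go(A+q.apply(h.ax-A),h.tilt-rem,speed=.08)
    r.wait(.1); print("load before release",fz(2)-h.zero)
'''
open("arm.py","w").write(t)
E
cat > one.py <<'E'
import sys; from arm import *
np.set_printoptions(precision=4,suppress=True)
i=int(sys.argv[1]); B=pickle.load(open("B.pkl","rb"))
h=pick(B[i]); st=r.sense(); print("clock",st["clock"],"opening",st["opening"],"zero",h.zero)
assert .02<st["opening"]<.028
L=roll(h); save(h); pickle.dump(L,open(f"log{i}.pkl","wb")); L and report(L)
E
python3 one.py 1
```

```text
clock 31.2417 opening 0.023937796230484767 zero -2.1056898918756652
contact: load 5.4 dz 0.0254 t 2.3
n 25 time 6.0 load 3.785833163147669 7.398109179083962 6.006212231972347 clock 39.8083
amplitude mm 0.44 slope -0.0070 z span 1.4728205717174774
[[  5.    25.25 203.84   3.79   1.14  23.72]
 [ 15.    24.6  203.19   5.68   0.92  23.96]
 [ 25.    24.08 202.68   6.33   0.2   23.54]
 [ 35.    23.84 202.38   6.98   0.    24.03]
 [ 45.    23.88 202.41   6.67   0.92  23.68]
 [ 55.    24.07 202.5    6.72   0.88  23.51]
 [ 65.    24.45 202.86   6.01   1.89  23.59]
 [ 75.    24.78 203.17   5.42   1.56  23.74]
 [ 85.    24.93 203.34   4.79   0.57  23.44]
 [ 95.    24.72 203.22   4.81   0.94  23.54]
 [105.    24.33 202.91   6.08   1.01  23.79]
 [115.    24.06 202.62   6.51   1.72  23.99]
 [125.    23.87 202.41   7.13   0.41  23.35]]
```

```bash
cat > fit.py <<'E'
import pickle,numpy as np,sys
k=2*np.pi/113.1
for i in sys.argv[1:]:
    A=np.array(pickle.load(open(f"log{i}.pkl","rb"))); d,z,f=A[:,0],A[:,4],A[:,2]
    for nm,M in(("lin+f",[d,f]),("lin+f+sin",[d,f,np.sin(k*d),np.cos(k*d)])):
        M=np.c_[np.ones(len(d)),np.array(M).T]; c,*_=np.linalg.lstsq(M,z,rcond=None); print(i,nm,"rms",np.std(z-M@c).round(3),c.round(3), "amp",np.hypot(*c[-2:]).round(2) if len(c)>3 else "")
E
python3 fit.py 0 1
```

```text
0 lin+f rms 0.869 [ 2.07214e+02 -6.50000e-02 -6.65000e-01] amp 
0 lin+f+sin rms 0.235 [ 2.03471e+02 -5.60000e-02 -1.75000e-01  6.79000e-01 -1.32600e+00] amp 1.49
1 lin+f rms 0.15 [ 2.05522e+02 -2.00000e-03 -4.24000e-01] amp 
1 lin+f+sin rms 0.077 [ 2.04233e+02 -8.00000e-03 -1.41000e-01 -4.55000e-01  2.72000e-01] amp 0.53
```

Brayer 1's height change is explained by load variation, which was control ripple from the integral term. No turn-periodic rise of 2 mm shows, so it is true. I'll set it down on the far half, then roll the third with plain proportional control.

```bash
sed -i 's/dz=np.clip(.10e-3\*e+I/dz=np.clip(.13e-3*e/' arm.py; python3 - <<'E' && python3 one.py 2 && python3 fit.py 2
from arm import *
h=load(); settle(h); leave(h,.07); print(r.sense()["clock"])
E
```

```text
remaining tilt 6.8471426941883
load before release 7.373590804995997
41.9417
clock 45.6667 opening 0.023711887643342505 zero -1.8529112648049098
contact: load 5.6 dz 0.0252 t 2.6
n 25 time 6.0 load 4.782101692334063 6.943792132469911 5.8181670293903665 clock 54.5167
amplitude mm 0.02 slope -0.0039 z span 0.8176788162427613
[[  5.    25.15 203.72   4.78   0.4   23.8 ]
 [ 15.    24.92 203.45   5.17   0.06  23.98]
 [ 25.    24.69 203.23   6.94   1.94  23.89]
 [ 35.    24.78 203.27   5.7    1.23  23.96]
 [ 45.    24.77 203.25   5.93   0.93  23.74]
 [ 55.    24.77 203.23   5.57   1.52  23.79]
 [ 65.    24.68 203.19   6.15   0.48  23.76]
 [ 75.    24.64 203.1    5.37   1.26  23.91]
 [ 85.    24.58 203.04   5.97   0.87  23.8 ]
 [ 95.    24.59 203.06   5.59  -0.21  23.75]
 [105.    24.51 202.97   5.99   0.18  23.73]
 [115.    24.48 202.96   5.71   1.66  23.68]
 [125.    24.46 202.91   6.5    0.62  23.51]]
2 lin+f rms 0.054 [ 2.04063e+02 -5.00000e-03 -1.01000e-01] amp 
2 lin+f+sin rms 0.05 [ 2.03971e+02 -5.00000e-03 -8.00000e-02 -1.80000e-02  3.10000e-02] amp 0.04
```

Brayer 2 runs flat (sine amplitude 0.04 mm). Only the first one rose and fell. I'll set this one down and check.

```bash
python3 - <<'E'
from arm import *; from vis import *
np.set_printoptions(precision=4,suppress=True)
h=load(); settle(h); leave(h,.07); print(r.sense()["clock"])
p,o=h.pose(h.ax+[-.12,.12,.12]); r.reach(p,o); st=r.sense(); print(st["clock"],st["contact_force"],st["opening"])
s=r.snapshot("side"); cv2.imwrite("pics/side3.png",cv2.resize(s["frame"][:,:,::-1],(800,600)))
s=r.snapshot("top"); cv2.imwrite("pics/top3.png",cv2.resize(s["frame"][:,:,::-1],(800,600)))
E
```

```text
remaining tilt 7.2978764180617635
load before release 6.904040751913557
56.6667
57.5083 [ 0.2462 -0.3704 -0.9033] 0.08780883526361996
```

View pics/side3.png

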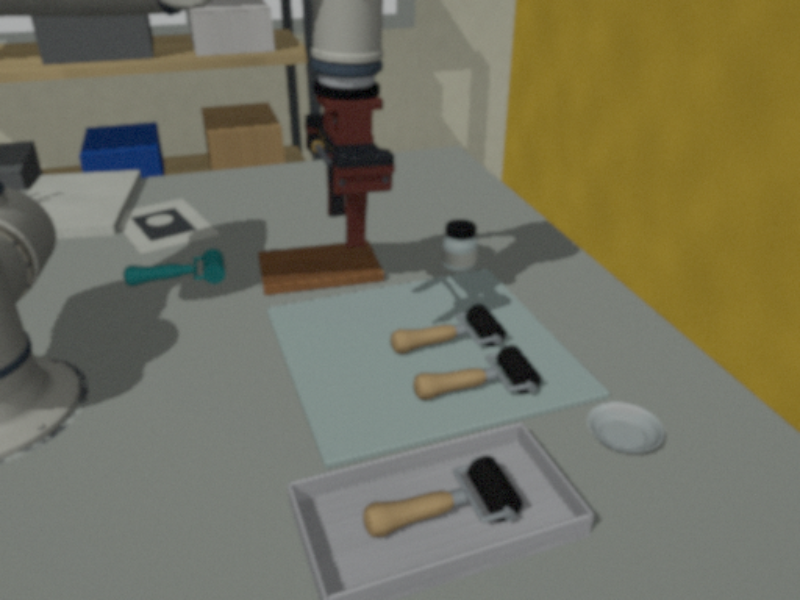

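View pics/top3.png

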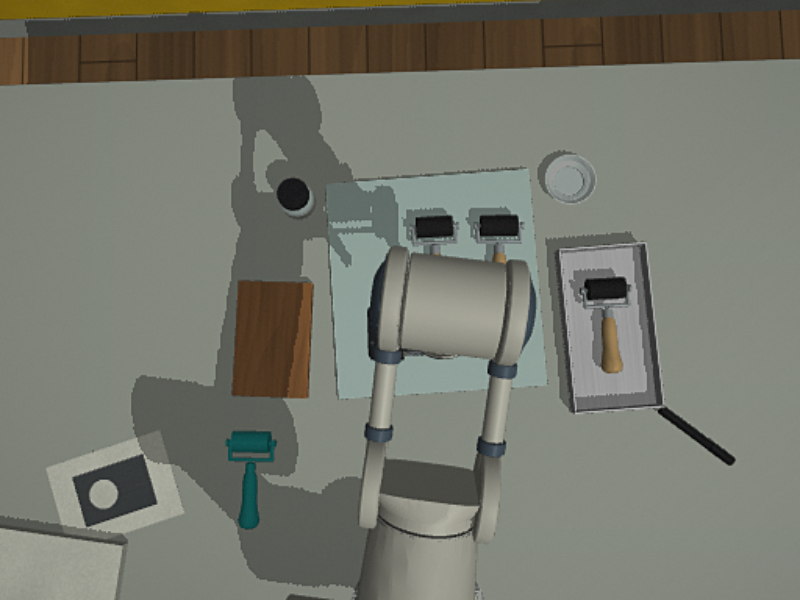

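The top view shows two brayers on the far half of the slab, rollers at (433,227) and (499,226), and the third in the tray, roller at (605,289). The block, jar and dish have not moved, and the gripper is clear of everything. I'm handing in.

```bash
python3 -c "
from station import r
r.hand_in(); print(r.sense()['clock'])"
```

```text
the job is handed in; nothing more can be done
the job is handed in; nothing more can be done
```

I rolled all three brayers and handed the job in at about 57.6 s of the 72 s allowed; no verdict was reported. Each was rolled 125–128 mm, and the measured load stayed between 3.8 and 8.7 N.

| Brayer (at start) | Rise and fall per turn | Result |
|---|---|---|
| Left | about 1.5 mm (sine fit) | rises and falls; laid in the repairs tray |
| Middle | about 0.5 mm or less, mostly load ripple from my force control | true; standing on the far half of the slab |
| Right | 0.04 mm | true; standing on the far half of the slab |

**Last look:** the final pictures show two brayers standing on the far half of the slab and one lying level inside the tray walls. The block, jar and dish have not moved, and the gripper is open and clear.

**What disagreed:**
- **Left brayer's creep:** its handle turned slowly in the pads during the roll, about 6–7 mm of hand drop. Its bulb may have touched the glass near the end, and the first-turn amplitude came out a little under the stated 2 mm. I did not roll it again; the periodic pattern and the comparison with the other two decided it.
- **Roller turn:** I judged the full turns from travel distance, not from the roller joints directly.

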